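# Load the specimen tray into the warming station

### The job

One bay of the white two-bay warming station is empty. Take the tray of capped jars that stands on the bench by its upright grip, slide it fully home into the empty bay until it meets the back stop, and let go, keeping all four jars standing in their cells. Leave the tray already in the other bay and the other things on the bench alone; the station's hood is low over the mouth, so the hand must lean back, away from the station.

Things in the scene. Friction and masses are not known exactly. Their poses are not given: they have to be found in the camera images.
- tray_grip (a point): Centre of the upright grip of the loose tray on the bench, 38 mm above the bench. The grip is a grey upright fin near the tray's rear end, 34 mm long along the tray's x, 14 mm thick along y, rising from the tray floor to 58 mm above the bench. From 28 mm ahead of its centre begin the cells, with walls up to 24 mm high. Axes are the tray's: x from grip to leading edge, z up.
- tray_mid (a point): Middle of the underside of the same tray, 58 mm ahead (+x) of the grip's centre; same axes. Aluminium tray 150 mm long (x), 110 mm wide (y), floor 6 mm thick, lying flat on the bench, 0.5 to 0.8 kg with its jars. Its rear edge is 17 mm behind the grip's centre, its leading edge 133 mm ahead of it. Four cells (2 x 2) hold one jar each.
- bay: The empty bay, floor at bench level. Origin: where the middle of the tray's underside lies when fully home; x points into the bay (sliding direction), y across, z up; the grip's centre is then at x = -58 mm, z = 38 mm. 118 mm wide between walls. Hood and walls begin at x = -40 mm; flared guides 20 mm high begin at x = -66 mm; the back stop, 22 mm high, is at x = +76 mm.
- station: White warming station, fixed, 135 mm deep, 268 wide, 123 high, two open-fronted bays side by side, mouths facing to the robot's right, backs open above the stops. Origin at bench level under the middle of the hood's front edge; x points into the bays, centred at y = +65 and -65 mm. Hood underside 85 mm, top 123 mm above the bench; its edge is 18 mm beyond the grip's centre of a tray that is home.
- parked_grip (a point): Centre of the grip of a second, identical tray with jars that already stands home in the other bay. Leave it alone.
- jar0: Capped specimen jar, 40 mm across, 50 mm tall, 40 to 85 g, standing loose in the rear left cell of the tray (about 3 mm play); origin at the centre of its underside, z up. Top 56 mm above the bench.
- jar1: Capped specimen jar, 40 mm across, 50 mm tall, 40 to 85 g, standing loose in the rear right cell of the tray (about 3 mm play); origin at the centre of its underside, z up. Top 56 mm above the bench.
- jar2: Capped specimen jar, 40 mm across, 50 mm tall, 40 to 85 g, standing loose in the front left cell of the tray (about 3 mm play); origin at the centre of its underside, z up. Top 56 mm above the bench.
- jar3: Capped specimen jar, 40 mm across, 50 mm tall, 40 to 85 g, standing loose in the front right cell of the tray (about 3 mm play); origin at the centre of its underside, z up. Top 56 mm above the bench.
- cup: Bystander: specimen cup with orange lid, 64 mm across, 80 mm tall, on the bench to the robot's left; origin under its centre.
- rack: Bystander: blue wire tube rack, 200 x 94 mm, 72 mm high, on the bench to the robot's right; origin under its centre.
Not all that is in view belongs to the job. What is shaped like the jar1 but purple or yellow is not meant. What is shaped like the jar3 but black or blue is not meant.

How it is judged:
At the end, for the whole second after the job is handed in: The tray lies flat in the empty bay within 8 mm of fully home along the bay, within 10 mm of its middle line and 0.09 rad of its direction; all four jars stand upright in the tray's cells, at rest (x of tray_grip in the frame of bay between -0.066 and -0.05 m and y of tray_grip in the frame of bay between -0.01 and 0.01 m and z of tray_grip in the frame of bay between 0.032 and 0.044 m and angle between the x axis of tray_grip and the x axis of bay, either way round below 0.09 rad and angle between tray_grip's own z axis and vertical below 0.06 rad and angle between each of jar0, jar1, jar2, jar3's own z axis and vertical below 0.15 rad and linear speed of each of jar0, jar1, jar2, jar3 below 0.02 m/s and horizontal distance between each of jar0, jar1, jar2, jar3 and tray_grip below 0.125 m and z of jar0 in the frame of tray_grip between -0.04 and -0.024 m and z of jar1 in the frame of tray_grip between -0.04 and -0.024 m and z of jar2 in the frame of tray_grip between -0.04 and -0.024 m and z of jar3 in the frame of tray_grip between -0.04 and -0.024 m); the robot touches nothing.
It fails at once if a jar on the tray is tipped more than about 25 degrees (angle between any of jar0, jar1, jar2, jar3's own z axis and vertical above 0.45 rad).
It fails at once if the tray already in the other bay is moved more than 15 mm (distance of parked_grip from where it was at the start of the episode above 0.015 m).
It fails at once if the cup or the tube rack is moved more than 30 mm (distance of any of cup, rack from where it was at the start of the episode above 0.03 m).
It also fails if it takes over 42 s, if anything falls off the work surface, if the arm or the gripper's body presses on something with over 40 N, if the wrist force passes 120 N, or if a joint passes its speed limit or range.

### The arm

A 6-joint arm with a two-finger parallel gripper is mounted at the origin on the work surface. World frame = base frame: x ahead of the robot, y to its left, z up, the work surface at z = 0. Lengths are in m, angles in rad, forces in N, time in s.
With the tool pointing down it reaches from about 0.325 to 0.775 m from the base axis. Payload 5.5 kg.
Tool frame: the origin (TCP) lies on the centre line of the jaws, within the pads' length; the fingertips stand 19 mm ahead of it and the grasp point (between the pads) is the TCP (nose_length is the distance from the TCP to the fingertips, in m); z points along the fingers, y is the line along which they close (so a half turn about z gives the same grasp; the last joint's range is limited). The gripper opens to 85 mm and grips with 20 to 120 N. Pads are 22 mm wide; open, the fingers measure 114 mm over their backs; the gripper's body (76 mm by 85 mm) begins 54 mm behind the grasp point. The pads swing forward as they close: fully open they stand 13 mm farther back than shut.
Start: joints at [-1.25, 0.091, 1.231, -0, 1.82, -0.057], TCP at [0.221, -0.558, 0.25] pointing down, gripper open.
Joint ranges: [-2.87, 2.87], [-0.86, 2.18], [0.17, 2.46], [-1.51, 4.65], [0.06, 2.69], [-2.65, 2.65]. Speed limits (rad/s): [2.57, 2.57, 3.01, 3.14, 3.14, 3.14].

### API

Orientations are given as a unit quaternion [w, x, y, z].
In Python, from rig import goto, movel, move_j, ungrasp, grasp, hold, solve_ik, get_obs, camera, camera_model, IKError, close_job, nose_length gives the robot as it stands. The module is installed in compiled form; this text tells all that it offers. Calls block until the motion is done:
- goto(position, orientation): joint-space move of the TCP to a pose.
- movel(position, rot=None, velocity=0.15): straight line of the TCP; rot=None keeps the orientation; velocity is the mean speed in m/s.
- move_j(angles): joint-space move.
- ungrasp() and grasp(newtons=None): open the fingers fully, or close them until they stop; newtons is the grip in N (None keeps the last).
- hold(seconds).
- solve_ik(position, orientation): joint angles nearest the present ones, or None.
- get_obs(): the state.
- camera(name): name is "scene" or "top"; returns the picture (384x512x3 uint8, red, green, blue); there is no depth.
- camera_model(name): a dict with "fx", "fy", "cx", "cy" (pixels), "rvec" (rotation vector, rad) and "tvec" (3), from world to camera coordinates, as OpenCV has them. Camera axes: x right, y down, z forward; pixel columns grow to the right and rows downward; lengths in m; the calibration is good to about 2 mm. A picture is of the moment at which its call begins. camera_model takes no time and is no camera call.
A pose or a line that the arm cannot do raises IKError and nothing moves.
- close_job(): hands the job in; it is judged then, once.
The state is a dict: "time_s": time; "q": joint angles; "joint_vel": joint speeds; "tau": joint torques, N m; "tcp_pos": TCP position; "tcp_rot": TCP orientation; "ft_force": force on the tool from outside, world axes, zero at the start; "moment": the same for the moment, N m; "grip_width": opening from 0.0 (shut) to 1.0 (fully open); "finger_force": force on a finger pad.
Only numpy, scipy, OpenCV 4.12 (cv2) and the standard library are available. Lean on these libraries where they do the work, as an engineer would, in place of code of your own. Each camera call takes 0.05 s, during which the arm holds its last target. There are 200 camera calls.

## Working session

There is one attempt and no reset: what is moved stays moved. The work goes in short steps, each a Python script; the robot and the scene stay as the last script left them, time stands still between calls to the robot, and variables do not carry over. Pictures are saved under pics/ and viewed, at most 10 in all, crops included, and the job is handed in when it is done.

```bash
mkdir -p pics; python3 - <<'E'
from rig import *
import cv2
for n in("scene","top"):
    cv2.imwrite(f"pics/{n}0.png",cv2.cvtColor(camera(n),cv2.COLOR_RGB2BGR)); print(camera_model(n))
o=get_obs();print(o["time_s"],o["tcp_pos"],o["tcp_rot"],nose_length)
E
```

```text
{'fx': 412.3279664080964, 'fy': 412.3279664080964, 'cx': 251.0556760351344, 'cy': 191.0517377491372, 'rvec': array([ 1.94707746,  1.61816967, -0.59875167]), 'tvec': array([-0.04238224, -0.3949158 ,  1.47763334])}
{'fx': 465.7049307077298, 'fy': 465.7049307077298, 'cx': 255.51419623187064, 'cy': 191.4597696441567, 'rvec': array([ 2.10368323, -2.12861773,  0.18405611]), 'tvec': array([-0.03797014,  0.56793962,  1.23605157])}
0.1 [ 0.22125376 -0.55748012  0.24926994] [-8.69038162e-04  9.82211295e-01  1.87777011e-01 -1.06785100e-04] 0.019
```

View pics/scene0.png

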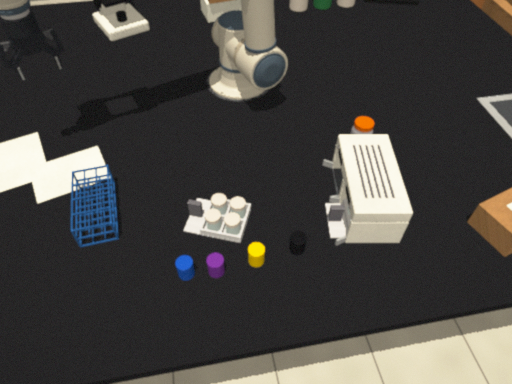

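View pics/top0.png

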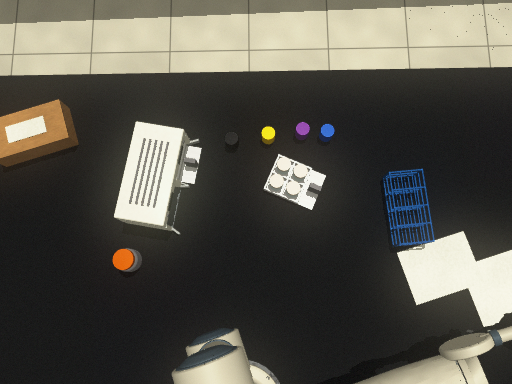

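The top view shows the loose tray at about (295,181) with its grip near (316,183). The station is at (155,175). Its far bay is occupied (parked grip near 193,160), so the near bay is empty. I'll zoom in on both.

```bash
python3 - <<'E'
import cv2,numpy as np
im=cv2.imread("pics/top0.png")
a=cv2.resize(im[145:220,255:335],None,fx=5,fy=5,interpolation=cv2.INTER_CUBIC)
b=cv2.resize(im[115:240,105:210],None,fx=4,fy=4,interpolation=cv2.INTER_CUBIC)
h=max(a.shape[0],b.shape[0]);c=lambda x:cv2.copyMakeBorder(x,0,h-x.shape[0],0,0,0)
a,b=c(a)[:,:375],b
cv2.imwrite("pics/crop1.png",np.hstack([b[:, :420],a]))
s=cv2.imread("pics/scene0.png")
a=cv2.resize(s[185:250,175:260],None,fx=4.5,fy=4.5,interpolation=cv2.INTER_CUBIC)
b=cv2.resize(s[125:250,315:420],None,fx=4,fy=4,interpolation=cv2.INTER_CUBIC)
print(b.shape,a.shape)
cv2.imwrite("pics/crop2.png",np.hstack([b,c(a)[:500,:380]]))
E
```

```text
(500, 420, 3) (292, 382, 3)
```

View pics/crop1.png

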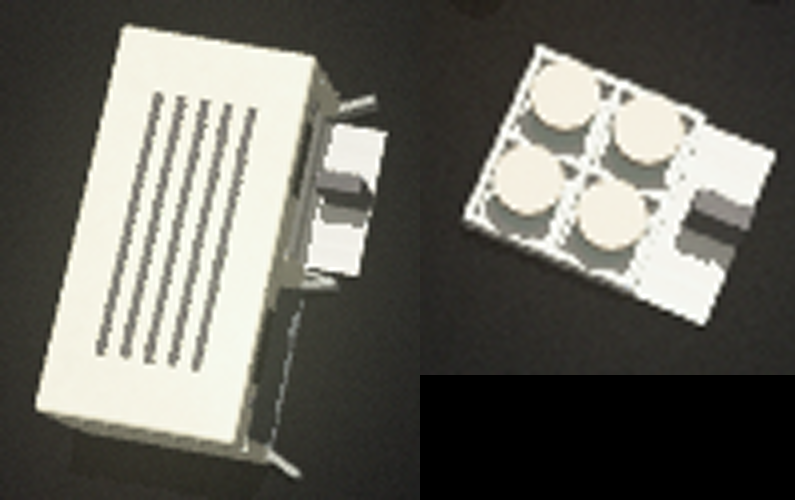

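View pics/crop2.png

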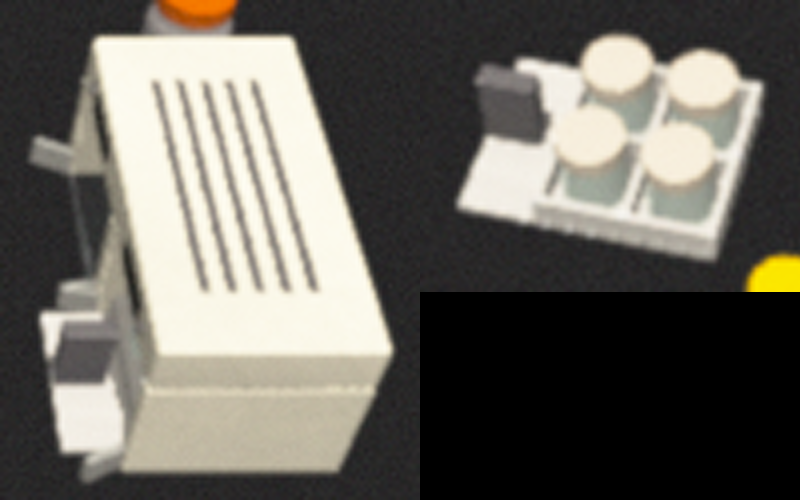

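```bash
cat > fit.py <<'E'
import numpy as np,cv2
from scipy.optimize import least_squares
from rig import camera_model
M={n:camera_model(n) for n in("scene","top")}
def proj(n,P):
    m=M[n];K=np.array([[m["fx"],0,m["cx"]],[0,m["fy"],m["cy"]],[0,0,1]])
    return cv2.projectPoints(np.asarray(P,float).reshape(-1,3),m["rvec"],m["tvec"],K,None)[0][:,0]
def world(p,P):
    c,s=np.cos(p[2]),np.sin(p[2]);P=np.asarray(P,float).reshape(-1,3)/1000
    return np.c_[p[0]+c*P[:,0]-s*P[:,1],p[1]+s*P[:,0]+c*P[:,1],P[:,2]]
def fit(data,x0):
    f=lambda p:np.concatenate([(proj(n,world(p,P))-uv).ravel() for n,P,uv in data])
    r=least_squares(f,x0,loss="soft_l1",x_scale=[.1,.1,.3]);return r.x,f(r.x).reshape(-1,2)
E
python3 - <<'E'
from fit import *
def px(c,o,s):return (np.array(c,float)+.5)/s-.5+np.array(o)
tray=[("top",[(-17,-55,6),(-17,55,6),(133,-55,24),(133,55,24)],px([(775-420,152),(703-420,325),(538-420,45),(465-420,218)],(255,145),5)),
("scene",[(-17,-55,6),(-17,55,6),(133,-55,24),(133,55,24)],px([(458-420,208),(518-420,60),(716-420,238),(763-420,85)],(175,185),4.5))]
st=[("top",[(0,-134,123),(135,-134,123),(135,134,123),(0,134,123)],px([(312,57),(125,25),(37,410),(232,445)],(105,115),4)),
("scene",[(0,134,123),(135,134,123),(135,-134,123),(0,-134,123)],px([(97,37),(295,37),(392,352),(157,355)],(315,125),4))]
t,r=fit(tray,[.55,-.05,1.2]);print(t,r.round(1).tolist())
s,r=fit(st,[.6,.2,1.4]);print(s,r.round(1).tolist())
b=world(s,[40,65,0])[0];print("bay",b)
np.save("tray.npy",t);np.save("bay.npy",[b[0],b[1],s[2]])
for z in (6,24): print(z)
im=cv2.imread("pics/top0.png");im=cv2.resize(im[110:245,100:340],None,fx=3.2,fy=3.2,interpolation=cv2.INTER_CUBIC)
def dr(p,P,c):
    for u in proj("top",world(p,P)):
        cv2.circle(im,tuple(int(v) for v in ((u-[100,110]+.5)*3.2)),3,c,1)
dr(t,[(x,y,58) for x in(-17,17) for y in(-7,7)],(0,0,255));dr(t,[(-17,-7,6),(-17,7,6)],(255,0,0))
pk=world(s,[40-58,-65,0])[0];dr([pk[0],pk[1],s[2]],[(x,y,58) for x in(-17,17) for y in(-7,7)],(0,0,255))
dr([pk[0],pk[1],s[2]],[(-17,-55,6),(-17,55,6)],(255,0,0))
dr([b[0],b[1],s[2]],[(-66,-59,20),(-66,59,20),(-40,-59,0),(-40,59,0)],(0,255,0))
cv2.imwrite("pics/chk.png",im)
E
```

```text
[ 0.5788134  -0.21001385  1.15753186] [[0.3, -0.1], [0.6, 0.1], [-0.1, 0.1], [-0.4, 0.1], [0.1, -0.3], [0.3, 0.1], [0.1, 0.2], [-0.2, 0.2]]
[0.59739839 0.16958862 1.3823579 ] [[1.6, -0.3], [-0.4, -0.5], [-1.4, 0.0], [0.4, 0.4], [-0.8, -0.2], [-0.1, -0.0], [0.8, 0.3], [-0.1, -0.6]]
bay [0.54104203 0.22105668 0.        ]
6
24
```

View pics/chk.png

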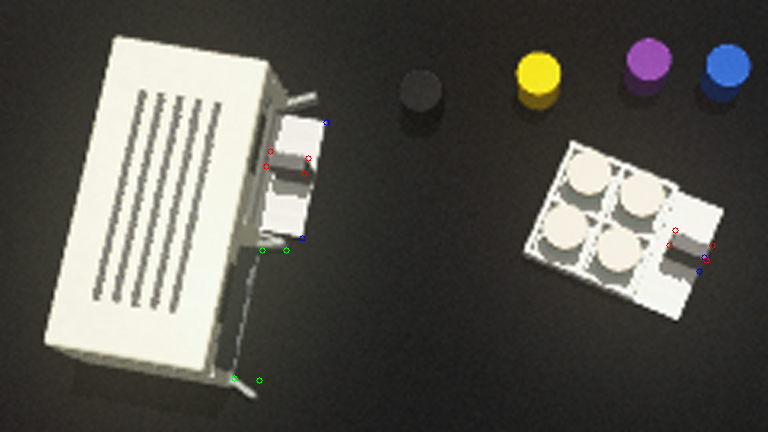

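The tray overlay matches. The station's hood looks slightly shallower than my model, so I'll refit it with the front edge and the parked tray's corners, then check reach.

```bash
cat > pose.py <<'E'
import numpy as np
from scipy.spatial.transform import Rotation as R
def ori(yaw,sgn,tilt=np.radians(38)):
    f=np.array([np.cos(yaw),np.sin(yaw),0]);l=np.array([-f[1],f[0],0])
    z=np.sin(tilt)*f-np.cos(tilt)*np.array([0,0,1.]);y=sgn*l
    q=R.from_matrix(np.c_[np.cross(y,z),y,z]).as_quat();return q[[3,0,1,2]],z
def at(p,dx,z):return np.array([p[0]+np.cos(p[2])*dx,p[1]+np.sin(p[2])*dx,z])
E
python3 - <<'E'
from fit import *;from pose import *
from rig import *
def px(c,o,s):return (np.array(c,float)+.5)/s-.5+np.array(o)
ft=px([(312,57),(232,445)],(105,115),4);fs=px([(97,37),(157,355)],(315,125),4)
st=[("top",[(0,-134,123),(0,134,123)],ft),("scene",[(0,134,123),(0,-134,123)],fs)]
pk=[("top",[(-35,-120,6),(-35,-10,6)],px([(386,130),(358,276)],(105,115),4)),("scene",[(-35,-120,6),(-35,-10,6)],px([(63,452),(40,315)],(315,125),4))]
for n,d in(("hood",st),("parked",pk),("both",st+pk)):
    s,r=fit(d,[.6,.17,1.38]);b=world(s,[40,65,0])[0];print(n,s,b,r.round(1).tolist())
np.save("bay.npy",[b[0],b[1],s[2]])
t=np.load("tray.npy");bay=np.load("bay.npy")
for sg in(1,-1):
    q,z=ori(t[2],sg);qb,zb=ori(bay[2],sg)
    for P,Q in((at(t,-.003,.042)-.1*z,q),(at(t,-.003,.042),q),(at(bay,-.211,.042),qb),(at(bay,-.061,.042),qb),(at(bay,-.061,.042)-.12*zb,qb)):
        k=solve_ik(P,Q);print(sg,P.round(3),None if k is None else np.round(k,2))
E
```

```text
hood [0.59803286 0.17107357 1.38223676] [0.54168273 0.22254846 0.        ] [[1.1, -0.5], [-0.2, 0.1], [-0.2, -0.1], [0.6, -0.5]]
parked [0.59849575 0.1682191  1.39959604] [0.54126059 0.21870808 0.        ] [[0.2, 0.0], [0.3, -0.2], [0.2, -0.2], [0.3, -0.2]]
both [0.59869063 0.1701643  1.38234849] [0.54233475 0.22163289 0.        ] [[1.4, -0.8], [0.2, -0.1], [-0.4, 0.1], [0.4, -0.2], [0.2, 0.3], [-0.3, -0.0], [0.1, -0.5], [0.9, -0.4]]
1 [ 0.553 -0.269  0.121] None
1 [ 0.578 -0.213  0.042] None
1 [0.503 0.014 0.042] None
1 [0.531 0.162 0.042] None
1 [0.517 0.089 0.137] None
-1 [ 0.553 -0.269  0.121] [-0.81  0.28  1.37  0.61  1.75 -0.37]
-1 [ 0.578 -0.213  0.042] [-0.72  0.3   1.49  0.63  1.58 -0.38]
-1 [0.503 0.014 0.042] [-0.44 -0.05  1.87  0.64  1.52 -0.35]
-1 [0.531 0.162 0.042] [-0.14 -0.06  1.88  0.68  1.34 -0.12]
-1 [0.517 0.089 0.137] [-0.29 -0.16  1.8   0.66  1.58 -0.12]
```

The fits agree to about 3 mm. Next I'll grasp the tray.

```bash
python3 - <<'E'
from pose import *;from rig import *
import cv2
t=np.load("tray.npy");bay=np.load("bay.npy")
q,z=ori(t[2],-1);P=at(t,-.003,.042)
goto(P-.1*z,q);movel(P,velocity=.12);grasp(70)
o=get_obs();print(o["time_s"],o["tcp_pos"],P,o["grip_width"],o["finger_force"],np.round(o["ft_force"],1))
qb,_=ori(bay[2],-1)
movel(at(bay,-.215,.042),qb,velocity=.09)
o=get_obs();print(o["time_s"],o["tcp_pos"],o["grip_width"],o["finger_force"],np.round(o["ft_force"],1))
a=cv2.resize(camera("top")[110:245,100:300],None,fx=3.8,fy=3.8,interpolation=cv2.INTER_CUBIC)
cv2.imwrite("pics/mouth.png",a[:,:,::-1])
E
```

```text
3.4083 [ 0.57743749 -0.21289129  0.04219386] [ 0.57760859 -0.2127613   0.042     ] 0.15521582805558956 68.77896666526794 [-1.9 -0.9  1.8]
6.175 [0.50191504 0.01091231 0.04213026] 0.15464363812887003 69.22441363334656 [ 1.1 -3.1  4.2]
```

View pics/mouth.png

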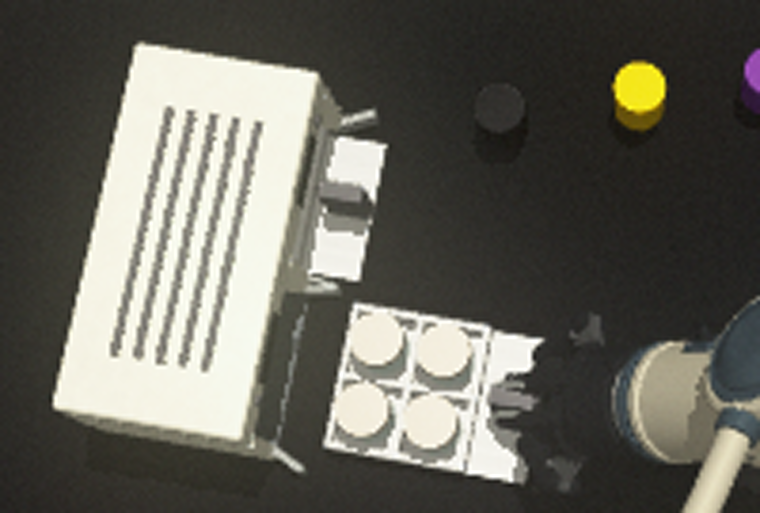

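The tray is held and the jars are upright. It sits just short of the mouth, with its front corners at (355,305) and (325,447). The guide tips are at (340,292) and (300,470). I'll check the lateral offset numerically in this same view, so calibration bias cancels.

```bash
python3 - <<'E'
from fit import *;from pose import *
px=lambda c:(np.array(c,float)+.5)/3.8-.5+np.array([100,110])
def back(uv,z):
    m=M["top"];Rm=cv2.Rodrigues(m["rvec"])[0];C=-Rm.T@m["tvec"]
    d=Rm.T@np.array([(uv[0]-m["cx"])/m["fx"],(uv[1]-m["cy"])/m["fy"],1]);return (C+d*(z-C[2])/d[2])[:2]
b=np.load("bay.npy");c,s=np.cos(b[2]),np.sin(b[2])
def inbay(uv,z):
    d=back(px(uv),z)-b[:2];return (np.array([c*d[0]+s*d[1],-s*d[0]+c*d[1]])*1000).round(1)
for n,uv,z in(("front R",(355,304),.024),("front L",(325,448),.024),("rear R",(545,339),.006),("rear L",(525,483),.006),("divider tip",(340,292),.02),("outer L tip",(302,472),.02),("outer R tip",(377,115),.02),("park rear R",(387,145),.006),("park rear L",(359,281),.006),("hood R",(318,71),.123),("hood L",(245,440),.123)):print(n,inbay(uv,z))
E
```

```text
front R [-79.8 -54.2]
front L [-79.8  55.5]
rear R [-223.2  -55.9]
rear L [-228.3   53.4]
divider tip [-66.1 -61.9]
outer L tip [-66.   75.5]
outer R tip [ -65.9 -202.2]
park rear R [ -75.6 -183.8]
park rear L [-75.9 -75.2]
hood R [ -38.2 -198.1]
hood L [-43.2  67.6]
```

The bay's centre line is within 1–2 mm of my estimate and the yaw is right, so I'll shift 1 mm and push in, watching the force.

```bash
python3 - <<'E'
from pose import *;from rig import *
import cv2
b=np.load("bay.npy");f=np.array([np.cos(b[2]),np.sin(b[2]),0]);b[0]-=.001*f[1];b[1]+=.001*f[0]
def st(x):
    o=get_obs();F=o["ft_force"];a=(o["tcp_pos"]-np.array([*b[:2],0]))@f
    print(round(x,4),round(a,4),round(o["time_s"],1),"fwd",round(float(F@f),1),"F",np.round(F,1));return F@f
for x in(-.215,-.19,-.17,-.15,-.13,-.11,-.09,-.075,-.07):
    movel(at(b,x,.042),velocity=.06)
    if st(x)<-30:break
else:
    while x<-.05:
        x+=.002;movel(at(b,x,.042),velocity=.03)
        if st(x)<-18:break
for n,(r,c) in(("top",(110,100)),("scene",(125,260))):pass
T=camera("top")[110:240,100:230];S=camera("scene")[120:250,290:420]
cv2.imwrite("pics/home.png",cv2.resize(np.hstack([T,S]),None,fx=3,fy=3,interpolation=cv2.INTER_CUBIC)[:,:,::-1])
E
```

```text
-0.215 -0.2145 6.5 fwd 0.5 F [ 4.7 -0.3  3.4]
-0.19 -0.1897 7.0 fwd -0.7 F [ 0.9 -0.9  5.4]
-0.17 -0.1696 7.5 fwd -0.0 F [ 1.8 -0.4  4.6]
-0.15 -0.1496 8.0 fwd -0.7 F [ 1.4 -1.   5.7]
-0.13 -0.1296 8.5 fwd 0.7 F [2.3 0.3 4.3]
-0.11 -0.1096 9.0 fwd 0.2 F [ 2.7 -0.4  5.2]
-0.09 -0.0896 9.5 fwd 0.4 F [ 2.4 -0.1  5.1]
-0.075 -0.0747 9.9 fwd 1.3 F [2.  0.9 5.5]
-0.07 -0.07 10.1 fwd -0.8 F [ 1.1 -1.   6.1]
-0.068 -0.0685 10.4 fwd -3.8 F [ 1.1 -4.1  7.5]
-0.066 -0.0666 10.6 fwd -4.8 F [-1.1 -4.7  7.6]
-0.064 -0.0647 10.9 fwd -5.7 F [-0.5 -5.8  7.7]
-0.062 -0.0627 11.1 fwd -5.8 F [-0.3 -5.9  6.6]
-0.06 -0.0609 11.4 fwd -6.4 F [ 0.1 -6.6  7.6]
-0.058 -0.0608 11.6 fwd -20.4 F [ -5.5 -19.7  13.7]
```

View pics/home.png

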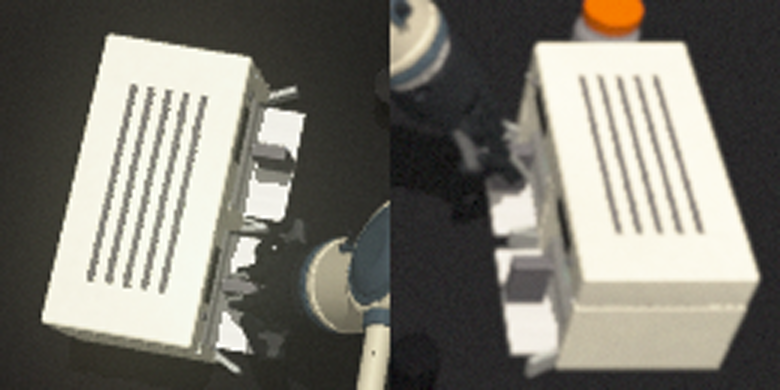

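Firm contact came at x = −60.8 mm against the expected −61 mm, and the tray's rear edge lines up with the parked one. I'll relieve the push, release, and back out along the tool axis.

```bash
python3 - <<'E'
from pose import *;from rig import *
import cv2
b=np.load("bay.npy");f=np.array([np.cos(b[2]),np.sin(b[2]),0]);b[0]-=.001*f[1];b[1]+=.001*f[0]
q,z=ori(b[2],-1)
movel(at(b,-.060,.042),velocity=.03);ungrasp();hold(.3)
o=get_obs();print(o["time_s"],o["grip_width"],np.round(o["ft_force"],1))
P=at(b,-.060,.042);movel(P-.13*z,velocity=.08)
p=P-.13*z;movel(p+np.array([0,-.12,.08]),velocity=.15);hold(.5)
o=get_obs();print(o["time_s"],np.round(o["ft_force"],1))
T=camera("top")[110:240,100:230];S=camera("scene")[120:250,290:420]
cv2.imwrite("pics/done.png",cv2.resize(np.hstack([T,S]),None,fx=3,fy=3,interpolation=cv2.INTER_CUBIC)[:,:,::-1])
E
```

```text
12.95 1.0026016037756962 [0.3 0.2 0.1]
16.3333 [0.9 0.6 0.1]
```

View pics/done.png

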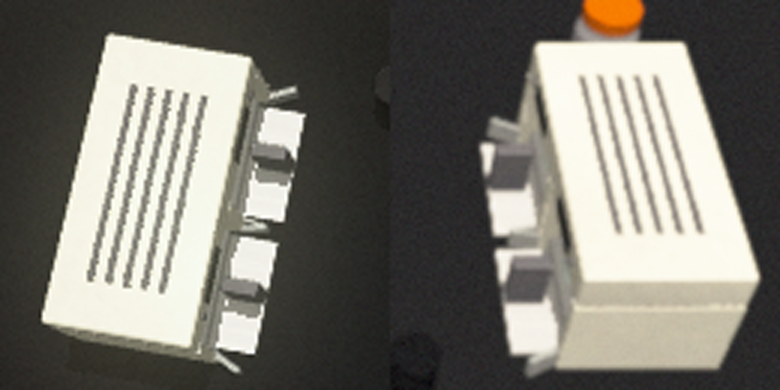

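Both trays now sit flush and parallel. Their rear edges, (304,115)–(285,220) and (277,243)–(262,352), lie on one line, and the hand is clear.

```bash
python3 -c "
from rig import *
print(close_job())"
```

```text
the job is handed in; nothing more can be done
None
```

The tray is in the empty bay against its back stop, released with the hand clear, and I handed the job in at about 16 s; no verdict came back, and I couldn't see the jars under the hood, though they were upright at the mouth and the slide in was smooth.

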